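Ease the cheese press by one notch

TASK

Ease the cheese press by one notch, by pushing with the fingertips, lifting nothing off the counter: push the pawl's red ball outward so that the pawl lifts out of the ratchet wheel and stays thrown back, then push one of the upright black pegs to turn the wheel backward (anticlockwise from above) by one notch, an eighth of a turn. Then push the red ball back so that the pawl drops fully home into that next notch. Do not tighten the press, do not turn it back further than one notch, and leave the things around it alone.

Things in the scene. Friction and masses are not known exactly. Their poses are not given: they have to be found in the camera images.
- press: Tabletop cheese press, fixed. Origin: underside centre of its wooden base (150 mm in x, 200 mm in y, 18 mm high). Two steel posts carry a wooden beam along y (56 mm wide, y = -100 to +125 mm, top at z = 150 mm). A flat ratchet wheel lies on the beam; the pawl stands at the beam's +y end. A steel mould is under the beam. Nothing on it is above z = 230 mm.
- wheel_centre (a point): Point on the wheel's upright axis, at press x = y = 0, z = 172 mm (flat top of the teeth). Aluminium wheel, radius 64 mm, with 8 notches cut into its rim from above, 45 degrees apart, 14 mm deep, about 22 mm wide. The screw end in its middle (18 mm thick) reaches z = 190 mm.
- press_wheel (a joint): Wheel turn in rad, growing backward (anticlockwise from above, easing the press). Starts within 0.06 of 0, the pawl in a notch; the next notch is at 0.785, and the pawl drops in when the wheel is within 0.1 of that. Stiff, stays where left; about 3 N at a peg turns it. With the pawl down the teeth block it from turning backward.
- front_peg (a point): Top centre of one of the wheel's four upright black pegs. All are 14 mm thick, stand 44 mm above the wheel (z = 172 to 216 mm), 45 mm from its axis, 90 degrees apart. With the wheel at 0 they stand 45 degrees off the press's x and y axes, this one towards -x and -y; one notch backward brings it to -y.
- pawl_ball (a point): Centre of the red ball (20 mm) on the pawl's 8 mm steel stem, 47 mm from the hinge pin, which lies along press x at y = 100, z = 176 mm. Pawl down: ball at x = 0, y = 82, z = 219 mm of the press; thrown back: y = 128, z = 213 mm. Below it the red arm (10 mm wide, top at z = 183 mm when down) runs from the pin to the nose at the wheel's rim.
- press_pawl (a joint): Pawl angle in rad: 0 = down, nose fully in a notch; over 0.35 = nose above the teeth; 1.05 = thrown back on its stop. Grows as the ball is pushed outward (press +y, away from the wheel). Weighted: pushed beyond 0.6 it falls back on the stop and stays there; short of that it falls down to the wheel. Under 1 N moves it.
- garlic: Loose garlic bulb, 60 mm wide, 59 mm high, origin at its underside; leave alone.
- cork_1: Loose bottle cork standing on end, 24 mm thick, 40 mm high, origin at its underside; leave alone.
- salt_shaker: Loose salt shaker, 44 mm wide, 90 mm high, origin at its underside; leave alone.
- ramekin_1: Loose white ramekin upside down, 72 mm wide, 41 mm high, origin at its underside; leave alone.
- coffee_mug: Loose spotted mug, 82 x 114 x 91 mm, origin at its underside; leave alone.

How it is judged:
By the outcome, as a careful person would: the job done as asked, in the order asked, and still so for the second after the job is handed in, with the robot touching nothing.
It also fails if it takes over 48 s, if anything falls off the work surface, if the arm or the gripper's body presses on something with over 40 N, if the wrist force passes 120 N, or if a joint passes its speed limit or range.

ROBOT

A 7-joint arm with a two-finger parallel gripper is mounted at the origin on the work surface; the furniture and walls round the work are solid. World frame = base frame: x ahead of the robot, y to its left, z up, the work surface at z = 0. Lengths are in mm, angles in rad, forces in N, time in s.
With the tool pointing down it reaches from about 425 to 1025 mm from the base axis. Payload 9.4 kg.
Tool frame: the origin (TCP) lies midway between the tips of the shut fingers; the grasp point (between the pads) lies 19 mm behind it; z points along the fingers, y is the line along which they close (so a half turn about z gives the same grasp; the last joint's range is limited). The gripper opens to 93 mm and grips with 3 to 60 N. Pads are 15 mm wide; open, the fingers measure 128 mm over their backs; the gripper's body (75 mm by 188 mm) begins 65 mm behind the grasp point.
Start: joints at [-1.27, 0.599, -0.003, 1.599, 0.002, 0.943, -0.08], TCP at [267.44, 673.869, 218.618] pointing down, gripper open.
Joint ranges: [-2.57, 2.57], [-0.35, 1.97], [-1.29, 1.29], [0.11, 2.56], [-1.05, 4.19], [0.11, 1.86], [-2.63, 2.63]. Speed limits (rad/s): [2.22, 2.22, 3.01, 3.01, 3.14, 3.14, 3.14].

INTERFACE

Orientations are given as a unit quaternion [x, y, z, w].
In Python, from station import robot gives the robot as it stands.
- The arm moves only by the tool send_rows, never from a script. Its argument "deltas" is a list of rows, each a list of 3 entries, a list of its own where there are three numbers: the closure, from -1 (fully open) to 1 (shut), then the shift along the tool's x, y, z in mm, then the turn, a rotation vector about the tool's x, y, z in rad. In form: [[gripper, [x, y, z], [ax, ay, az]], ...]. A call has 1 to 5 rows; each row is the pose to reach, as a shift and turn from the pose commanded when the call began, along the tool's axes at that moment; what a row does not reach only later rows make up. A row lasts 1/10 s, in which the tool goes at most 50 mm and 8.59 degrees, less where a joint would pass 70% of its speed; a pose out of reach is approached as far as the arm can. A call with a gripper value outside its range is refused whole. The fingers move at their own pace and stop on an object; "force" is the grip in N (left out, the last holds). Time passes only in rows, so rows that repeat a pose let the fingers close. It gives the time, the measured TCP pose, the force, the opening and the grip force at its end, in the units of the state.
- robot.read_state(): the state, without advancing time (a new reading comes with each control period).
- robot.camera(name): name is "side" or "top" or "wrist"; returns a dict with "image" (480x640x3 uint8, blue, green, red), "range_z" (480x640 float32, mm along the optical axis (not along the pixel's ray), 0 where there is no reading), "mtx" (3x3 intrinsics, pixels), "R" (3x3) and "t" (3): a world point X has camera coordinates R X + t. Camera axes: x right, y down, z forward; pixel columns grow to the right and rows downward; lengths in mm; the calibration is good to about 2 mm. A picture is of the moment at which its call begins.
- robot.sign_off(): hands the job in; it is judged then, once.
The state is a dict: "time": time; "q": joint angles; "qvel": joint speeds; "tau": joint torques, N m; "ee_pos": TCP position; "orientation": TCP orientation; "force": force on the tool from outside, world axes, zero at the start; "moment": the same for the moment, N m; "grip_width": finger opening in mm; "grip_force": force on a finger pad.
Only numpy, scipy, OpenCV 4.12 (cv2) and the standard library are available. Lean on these libraries where they do the work, as an engineer would, in place of code of your own. Each camera call takes 0.05 s, during which the arm holds its last target. There are 200 camera calls.

## Working session

There is one attempt and no reset: what is moved stays moved. The work goes in short steps, Python scripts to look and compute and a tool call to move; the robot and the scene stay as the last step left them, time stands still between calls to the robot, and variables do not carry over. Pictures are saved under pics/ and viewed, at most 10 in all, crops included, and the job is handed in when it is done.

Besides the shell and the picture viewer there is one more tool, called after "Call:" as name(argument=value, ...) on one line, values as JSON. send_rows: Moves the arm, as the interface text tells. Its arguments: {"type":"object","properties":{"deltas":{"type":"array"},"force":{"type":"number"}},"required":["deltas"]}

```bash
mkdir -p pics; ls; python3 - <<'E'
from station import robot
import cv2,numpy as np
s=robot.read_state();print(s)
for n in("top","side"):
    c=robot.camera(n);cv2.imwrite(f"pics/{n}0.png",c["image"]);np.savez(f"pics/{n}0.npz",**c)
    print(n,c["mtx"].tolist(),c["R"].round(3).tolist(),c["t"].round(1))
E
```

```text
pics
{'time': 0.0, 'q': array([-1.26971935,  0.60013024, -0.00255934,  1.60008947,  0.00176666,
        0.94293326, -0.07982616]), 'qvel': array([ 0.00014164, -0.00128209,  0.00029739,  0.00162668,  0.00049438,
       -0.00078334, -0.00026434]), 'tau': array([ 1.35901133e-03, -7.65083528e+01,  1.49812952e+00, -2.52338791e+01,
       -5.22989058e-02,  1.73044967e-02,  1.75008940e-04]), 'ee_pos': array([267.24113134, 673.43213781, 217.77047508]), 'orientation': array([ 1.87754457e-01,  9.82215688e-01, -7.73446859e-04, -9.33685581e-05]), 'force': array([-0.17316636,  0.37035781, -0.14716341]), 'moment': array([-0.00269685, -0.03883057, -0.03757939]), 'grip_force': 0.0, 'grip_width': 92.64587822239203}
top [[436.28211655139097, 0.0, 319.7166514212247], [0.0, 436.28211655139097, 243.35234016044873], [0.0, 0.0, 1.0]] [[0.026, -1.0, -0.008], [-0.984, -0.025, -0.178], [0.178, 0.013, -0.984]] [ -23.8  469.3 1030.8]
side [[434.9329928935429, 0.0, 318.059603425946], [0.0, 434.9329928935429, 238.12623657514632], [0.0, 0.0, 1.0]] [[0.95, -0.311, 0.013], [-0.171, -0.557, -0.813], [0.26, 0.77, -0.582]] [-431.5  188.2 1078.2]
```

View pics/top0.png

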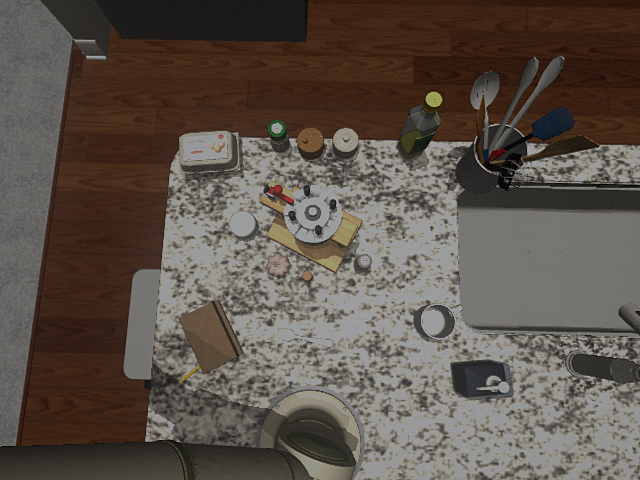

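View pics/side0.png

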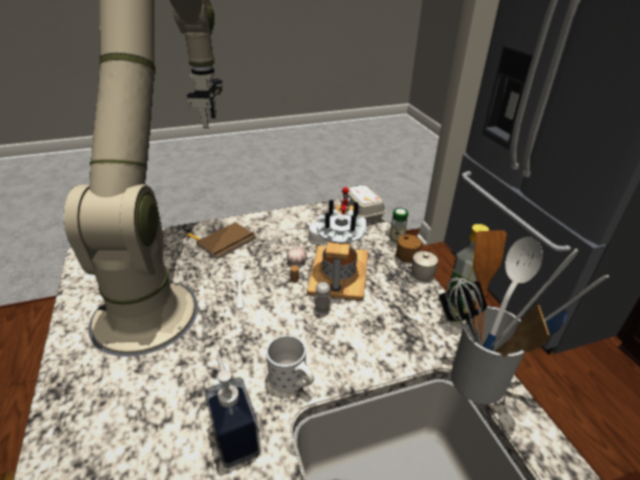

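The top view shows the wheel centre near (313,212), with pegs near (307,190), (334,205), (319,230) and (292,215), and the red ball near (278,189). In the side view the ball is near (345,190), with the pegs around (325–357, 205–225).

```bash
cat > h.py <<'E'
import numpy as np,cv2
def ray(c,u,v):
    d=c["R"].T@np.linalg.solve(c["mtx"],[u,v,1.]);return -c["R"].T@c["t"],d
def onz(c,u,v,z):
    o,d=ray(c,u,v);return o+d*(z-o[2])/d[2]
def tri(c1,p1,c2,p2):
    (a,d),(b,e)=ray(c1,*p1),ray(c2,*p2)
    k=np.linalg.lstsq(np.c_[d,-e],b-a,rcond=None)[0]
    return (a+d*k[0]+b+e*k[1])/2,np.linalg.norm(a+d*k[0]-b-e*k[1])
def px(c,X):
    p=c["mtx"]@(c["R"]@np.asarray(X,float)+c["t"]);return p[:2]/p[2]
def pt(c,u,v):
    o,d=ray(c,u,v);return o+d*float(c["range_z"][int(round(v)),int(round(u))])
def blobs(m,amin=4):
    n,_,st,ce=cv2.connectedComponentsWithStats(m.astype(np.uint8));return [(ce[i].round(1).tolist(),st[i].tolist()) for i in range(1,n) if st[i,4]>=amin]
def red(i):
    i=i.astype(int);return (i[...,2]>110)&(i[...,1]<60)&(i[...,0]<60)
E
python3 - <<'E'
from h import *
cs={n:dict(np.load(f"pics/{n}0.npz")) for n in("top","side")}
roi={"top":(255,165,110,110),"side":(290,175,100,130)}
out=[]
for n,c in cs.items():
    x,y,w,h=roi[n];im=c["image"];k=np.zeros(im.shape[:2],bool);k[y:y+h,x:x+w]=1
    print(n,"red",blobs(red(im)&k));print("dark",blobs((im.max(2)<45)&k,8))
    out.append(cv2.resize(im[y:y+h,x:x+w],(400,int(400*h/w)),interpolation=cv2.INTER_CUBIC))
H=max(o.shape[0] for o in out)
cv2.imwrite("pics/c0.png",np.hstack([cv2.copyMakeBorder(o,0,H-o.shape[0],0,0,0) for o in out]))
t=cs["top"]
for p in[(278,189),(307,190),(334,205),(319,230),(292,215),(313,212),(300,235),(345,232)]:print(p,pt(t,*p).round(0))
E
```

```text
top red [([275.1, 188.8], [269, 185, 12, 9, 59]), ([288.5, 199.2], [284, 196, 10, 7, 37])]
dark [([266.4, 189.5], [264, 186, 6, 9, 21]), ([307.0, 191.0], [304, 186, 6, 10, 34]), ([332.8, 204.8], [330, 200, 6, 10, 34]), ([292.5, 217.0], [289, 214, 7, 6, 23]), ([318.3, 230.3], [316, 226, 6, 9, 23])]
side red [([345.1, 189.6], [343, 188, 5, 4, 17]), ([343.7, 206.8], [342, 204, 5, 7, 26])]
dark [([328.7, 214.2], [325, 201, 8, 27, 82]), ([354.2, 215.6], [351, 203, 7, 27, 83]), ([334.9, 288.5], [332, 287, 8, 3, 10])]
(278, 189) [548.  75. 230.]
(307, 190) [551.  16. 217.]
(334, 205) [522. -42. 211.]
(319, 230) [466. -12. 217.]
(292, 215) [497.  45. 217.]
(313, 212) [512.   3. 188.]
(300, 235) [466.  30. 160.]
(345, 232) [477. -68. 151.]
```

View pics/c0.png

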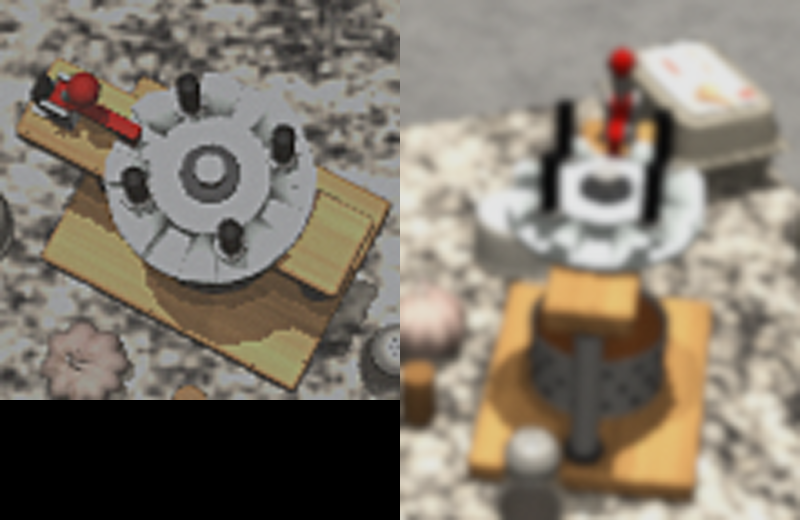

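In the crop the ball maps to top px (278.4,189.2) and side px (345.5,190.5). The peg tops in the top image are near (307,187), (333,201), (292,214) and (318,228). The pawl is down, and the front peg is the one at (318,228).

```bash
python3 - <<'E'
from h import *
cs={n:dict(np.load(f"pics/{n}0.npz")) for n in("top","side")};t,s=cs["top"],cs["side"]
print("cams",[(-c["R"].T@c["t"]).round() for c in(t,s)])
print("ball",tri(t,(278.4,189.2),s,(345.3,190.0)), onz(t,278.4,189.2,219))
im=t["image"];z=t["range_z"]
vv,uu=np.mgrid[160:280,255:370]
P=np.array([pt(t,u,v) for u,v in zip(uu.ravel(),vv.ravel())])
col=im[vv.ravel(),uu.ravel()].astype(int)
top=P[(P[:,2]>209)&(P[:,2]<222)&(col.max(1)<70)]
lab=cv2.connectedComponents
from scipy.cluster.vq import kmeans2
c0=np.array([[466,-12],[551,16],[522,-42],[497,45.]])
k,l=kmeans2(top[:,:2],c0,minit="matrix")
for i in range(4):print("peg",k[i].round(1),np.median(top[l==i,2]).round(1),(l==i).sum())
ctr=k.mean(0);print("ctr",ctr,np.hypot(*(k-ctr).T))
g=(P[:,2]>184)&(P[:,2]<196)&(np.hypot(*(P[:,:2]-ctr).T)<20);print("screw",P[g].mean(0))
r=(red(im)[vv,uu]).ravel()&(P[:,2]>215);print("ball depth",P[r].mean(0),P[r,2].max(),r.sum())
w=(P[:,2]>168)&(P[:,2]<176);cc,rr=cv2.minEnclosingCircle(P[w][:,:2].astype(np.float32));print("wheel",cc,rr)
b=(P[:,2]>143)&(P[:,2]<156)
print("beam",cv2.minAreaRect(P[b][:,:2].astype(np.float32)))
b=(P[:,2]>12)&(P[:,2]<24)
# side: tops of front pegs
for p in[(328.5,201.5),(354.5,203.5)]:print("side onz",onz(s,*p,216))
for p in[(307,187.5),(332.8,201.5),(292.2,214.5),(318.3,228)]:print("top onz",onz(t,*p,216))
E
```

```text
cams [array([ 279.,  -25., 1098.]), array([ 162., -860.,  786.])]
ball (array([550.94086921,  75.2809231 , 220.59115368]), np.float64(1.0514597031867243)) [550.89774759  75.56890376 219.        ]
peg [469.5  -8.6] 216.8 33
peg [555.5  17.4] 216.0 33
peg [525.6 -38.4] 216.5 32
peg [502.7  49. ] 216.1 38
ctr [513.30844758   4.83838012] [45.84547231 44.00371437 44.92746933 45.37564706]
screw [513.21485413   4.66882707 187.10481517]
ball depth [537.87958423  73.27876345 267.13919871] 1097.6482491568972 45
wheel (525.6253662109375, 31.061767578125) 91.96487426757812
beam ((521.4429321289062, 13.634796142578125), (227.1995391845703, 124.0042724609375), 46.00334548950195)
side onz [492.06009873  39.55887728 216.        ]
side onz [552.04310125  11.04029552 216.        ]
top onz [556.97656761  15.9005376  216.        ]
top onz [527.84654219 -38.96539319 216.        ]
top onz [497.85824442  44.8354576  216.        ]
top onz [470.49336732 -10.20193189 216.        ]
```

```bash
cat > plan.py <<'E'
# usage: plan.py x y z heading_deg(tool x, world)
import sys,numpy as np
from scipy.spatial.transform import Rotation as Ro
from station import robot
x,y,z,h=map(float,sys.argv[1:5]);s=robot.read_state()
R=Ro.from_quat(s["orientation"]);T=Ro.from_euler("z",h,degrees=True)*Ro.from_euler("x",180,degrees=True)
d=R.inv().apply(np.array([x,y,z])-s["ee_pos"]);w=(R.inv()*T).as_rotvec()
print("t",round(s["time"],2),"pos",s["ee_pos"].round(1),"F",s["force"].round(1),"\nshift",d.round(1),"turn",w.round(3))
E
python3 plan.py 500 -20 420 62
```

```text
t 0.1 pos [267.3 673.5 217.9] F [-0.1 -0.4 -0.3] 
shift [-472.1 -559.  -201.3] turn [-1.000e-03  1.000e-03  1.682e+00]
```

Call:
send_rows(deltas=[[1,[-10,-10,-20],[0,0,0.1]],[1,[-35,-35,-50],[0,0,0.24]],[1,[-65,-65,-90],[0,0,0.38]],[1,[-95,-95,-130],[0,0,0.52]],[1,[-125,-125,-170],[0,0,0.66]]])

```text
time: 0.6
ee_pos: [330.6, 526.6, 372.4]
orientation: [0.498, 0.867, -0.0, -0.0]
force: [1.0, 1.0, 0.3]
grip_width: 57.5
grip_force: 0.0
```

```bash
python3 plan.py 500 -20 420 62
```

```text
t 0.6 pos [330.6 526.6 372.4] F [1.  1.  0.3] 
shift [-557.6 -128.7  -47.3] turn [-1.000e-03  1.000e-03  1.016e+00]
```

Call:
send_rows(deltas=[[1,[-35,-9,-6],[0,0,0.14]],[1,[-75,-18,-12],[0,0,0.28]],[1,[-118,-28,-20],[0,0,0.42]],[1,[-163,-38,-26],[0,0,0.56]],[1,[-208,-49,-32],[0,0,0.7]]])

```text
time: 1.1
ee_pos: [394.0, 322.3, 403.6]
orientation: [0.765, 0.644, -0.0, -0.0]
force: [0.4, -0.5, -0.3]
grip_width: 17.9
grip_force: 0.0
```

Call:
send_rows(deltas=[[1,[0,0,0],[0,0,0.1]],[1,[0,0,0],[0,0,0.2]],[1,[0,0,0],[0,0,0.32]]])

```text
time: 1.4
ee_pos: [393.8, 323.6, 403.5]
orientation: [0.858, 0.514, -0.0, -0.0]
force: [0.0, -0.4, 0.0]
grip_width: 0.8
grip_force: 0.0
```

```bash
python3 plan.py 500 -20 420 62
```

```text
t 1.4 pos [393.8 323.6 403.5] F [ 0.  -0.4  0. ] 
shift [-252.6  256.   -16.6] turn [-0.    -0.    -0.003]
```

Call:
send_rows(deltas=[[1,[-30,30,-2],[0,0,0]],[1,[-62,63,-4],[0,0,0]],[1,[-95,96,-6],[0,0,0]],[1,[-128,130,-8],[0,0,0]],[1,[-160,163,-10],[0,0,0]]])

```text
time: 1.9
ee_pos: [463.0, 104.5, 413.6]
orientation: [0.857, 0.516, 0.0, -0.0]
force: [-0.2, 1.5, -0.1]
grip_width: 0.6
grip_force: 0.0
```

Call:
send_rows(deltas=[[1,[-32,32,-2],[0,0,0]],[1,[-62,63,-4],[0,0,0]],[1,[-85,86,-6],[0,0,0]],[1,[-92,93,-6],[0,0,0]],[1,[-92,93,-6],[0,0,0]]])

```text
time: 2.4
ee_pos: [502.1, -19.5, 419.4]
orientation: [0.857, 0.515, -0.0, 0.0]
force: [-0.3, 0.4, -0.1]
grip_width: 0.6
grip_force: 0.0
```

```bash
python3 plan.py 500 -20 420 62; python3 - <<'E'
from station import robot
from h import *
c=robot.camera("wrist");cv2.imwrite("pics/w1.png",c["image"]);np.savez("pics/w1.npz",**c)
print((-c["R"].T@c["t"]).round(),c["R"].round(2).tolist(),px(c,[513,4,172]))
E
```

```text
t 2.4 pos [502.1 -19.5 419.4] F [-0.3  0.4 -0.1] 
shift [-1.5 -1.6 -0.6] turn [-0.     0.    -0.001]
[535.  43. 584.] [[0.88, -0.47, -0.0], [-0.45, -0.85, 0.26], [-0.12, -0.23, -0.97]] [321.49113688 184.10890675]
```

View pics/w1.png

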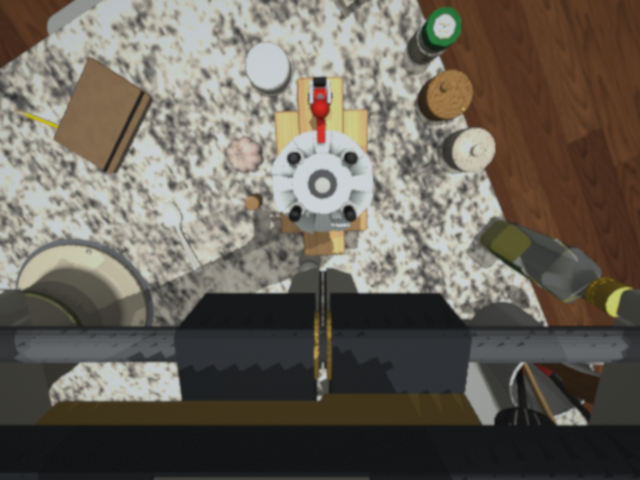

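The wrist view shows the ball at (320,107), pegs at (294,158), (351,157), (295,213) and (350,212), and the screw at (322,185). The beam runs nearly vertically. I'll measure from this and check the finger geometry.

```bash
python3 - <<'E'
from h import *
from scipy.spatial.transform import Rotation as Ro
c=dict(np.load("pics/w1.npz"));t=dict(np.load("pics/top0.npz"));im=c["image"]
k=np.zeros(im.shape[:2],bool);k[70:260,270:380]=1
rb=blobs(red(im)&k,10);print("red",rb)
hsv=cv2.cvtColor(im,cv2.COLOR_BGR2HSV)
pk=blobs((im.max(2)<60)&k,15);print("dark",pk)
print("ball tri",tri(c,(320,107.5),t,(278.4,189.2)),onz(c,320,107.5,219))
pg=[(294,158),(351,157),(295,213),(350,212)]
tp=[(292.2,214.5),(307,187.5),(318.3,228),(332.8,201.5)]
for a,b in zip(pg,tp):print("peg",tri(c,a,t,b),onz(c,*a,216)[:2])
print("screw",onz(c,322.5,185,190))
# beam yaw: wood edges rows 80-125
wood=(hsv[...,0]>12)&(hsv[...,0]<28)&(hsv[...,1]>90)&k
for v in (84,90,100,108,234,240,246):
    u=np.where(wood[v])[0]
    if len(u):print("beam",v,u.min(),u.max(),onz(c,u.min()-.5,v,150)[:2].round(1),onz(c,u.max()+.5,v,150)[:2].round(1))
# fingers
T=np.array([502.1,-19.5,419.4]);R=Ro.from_quat([.857,.515,0,0]).as_matrix()
print("tcp px",px(c,T))
for v in range(262,330,8):
    u=np.where((c["range_z"][v]>0)&(c["range_z"][v]<220))[0]
    if len(u):
        a=[((pt(c,x,v)-T)@R).round(0) for x in(u.min(),u.max(),320)];print(v,u.min(),u.max(),*a)
E
```

```text
red [([319.7, 104.5], [311, 88, 18, 29, 314]), ([320.4, 129.4], [317, 119, 7, 23, 130])]
dark [([319.0, 81.6], [314, 78, 11, 9, 89]), ([293.9, 158.5], [288, 153, 12, 11, 69]), ([349.9, 158.0], [345, 153, 11, 11, 98]), ([294.9, 213.5], [289, 206, 12, 15, 130]), ([348.9, 213.2], [344, 206, 11, 15, 124])]
ball tri (array([550.84966315,  76.6289423 , 219.01092764]), np.float64(2.1145637295509014)) [550.77956889  77.68943786 219.        ]
peg (array([501.32213293,  46.23991838, 201.81360289]), np.float64(0.5664050085396646)) [502.51383829  46.37735108]
peg (array([557.36444146,  17.25821835, 212.96317388]), np.float64(2.675311470018664)) [556.64466109  18.68545219]
peg (array([472.69488973,  -8.90492219, 203.80765404]), np.float64(2.3492463920670326)) [474.28790966  -6.18267089]
peg (array([529.58012796, -37.60161042, 206.09208795]), np.float64(3.6530386153826058)) [528.77400799 -33.95987647]
screw [514.50913508   4.22848786 190.        ]
beam 84 298 341 [542.5 120.2] [588.9  95.5]
beam 90 298 341 [539.3 114.4] [585.8  89.5]
beam 100 298 342 [533.8 104.6] [581.7  79. ]
beam 108 299 342 [530.5  96.1] [577.6  70.9]
beam 234 303 343 [458.3 -44.5] [506.6 -70.2]
beam 240 304 343 [455.5 -52.4] [502.8 -77.6]
beam 246 305 344 [452.6 -60.4] [500.1 -85.7]
tcp px [323.02053946 284.55645788]
270 307 338 [ 9. -8. -3.] [ 9.  8. -2.] [-151.   -5.  422.]
278 293 352 [  9. -15. -12.] [  9.  14. -12.] [ 8. -2. -9.]
286 290 355 [  9. -15. -22.] [  8.  15. -21.] [  7.  -1. -19.]
294 0 639 [ 35. -81. -87.] [ 35.  78. -88.] [  7.  -1. -28.]
302 0 639 [ 34. -79. -89.] [ 33.  78. -88.] [  7.  -1. -35.]
310 0 639 [ 32. -78. -90.] [ 31.  78. -89.] [  7.  -1. -42.]
318 0 639 [ 30. -79. -90.] [ 29.  79. -89.] [  8.  -1. -50.]
326 0 639 [ 30. -75. -94.] [ 30.  73. -94.] [ 30.  -1. -95.]
```

```bash
python3 plan.py 538.5 53.6 290 63.6
```

```text
t 2.45 pos [501.9 -17.9 419.2] F [ 0.   0.4 -0.3] 
shift [ 80.3  -1.1 129.2] turn [-0.001  0.    -0.027]
```

Call:
send_rows(deltas=[[1,[12,0,20],[0,0,-0.01]],[1,[30,0,50],[0,0,-0.02]],[1,[50,-1,82],[0,0,-0.027]],[1,[70,-1,114],[0,0,-0.027]],[1,[80,-1,129],[0,0,-0.027]]])

```text
time: 2.95
ee_pos: [537.5, 56.7, 287.7]
orientation: [0.848, 0.529, -0.002, -0.001]
force: [-0.2, -0.6, -0.1]
grip_width: 0.8
grip_force: 0.0
```

Call:
send_rows(deltas=[[1,[0,0,0],[0,0,0]],[1,[0,0,0],[0,0,0]]])

```text
time: 3.15
ee_pos: [538.7, 52.8, 291.3]
orientation: [0.85, 0.527, -0.0, 0.0]
force: [-0.5, 0.4, 1.2]
grip_width: 0.5
grip_force: 0.0
```

```bash
python3 plan.py 538.5 53.6 215 63.6
```

```text
t 3.15 pos [538.7  52.8 291.3] F [-0.5  0.4  1.2] 
shift [ 0.7 -0.5 76.3] turn [0.    0.    0.001]
```

Call:
send_rows(deltas=[[1,[0,0,14],[0,0,0]],[1,[0,0,32],[0,0,0]],[1,[0,0,50],[0,0,0]],[1,[0,0,64],[0,0,0]],[1,[0,0,72],[0,0,0]]])

```text
time: 3.65
ee_pos: [538.9, 52.2, 219.4]
orientation: [0.85, 0.527, 0.001, 0.0]
force: [0.1, -0.1, 0.4]
grip_width: 0.7
grip_force: 0.0
```

Call:
send_rows(deltas=[[1,[0,0,3],[0,0,0]],[1,[0,0,3],[0,0,0]]])

```text
time: 3.85
ee_pos: [539.0, 52.5, 216.3]
orientation: [0.85, 0.527, 0.001, 0.0]
force: [0.6, -1.1, 0.6]
grip_width: 0.3
grip_force: 0.0
```

```bash
python3 plan.py 538.5 53.6 215 63.6
```

```text
t 3.85 pos [539.   52.5 216.3] F [ 0.6 -1.1  0.6] 
shift [ 0.7 -0.9  1.3] turn [ 0.001 -0.001  0.   ]
```

Call:
send_rows(deltas=[[1,[4,0,1],[0,0,0]],[1,[9,0,1],[0,0,0]],[1,[14,0,1],[0,0,0]],[1,[19,0,1],[0,0,0]],[1,[24,0,1],[0,0,0]]])

```text
time: 4.35
ee_pos: [549.6, 74.9, 214.6]
orientation: [0.85, 0.527, 0.0, 0.0]
force: [-0.7, -0.5, 0.2]
grip_width: 0.3
grip_force: 0.2
```

Call:
send_rows(deltas=[[1,[5,0,0],[0,0,0]],[1,[10,0,0],[0,0,0]],[1,[15,0,0],[0,0,0]],[1,[20,0,0],[0,0,0]],[1,[20,0,0],[0,0,0]]])

```text
time: 4.85
ee_pos: [558.5, 93.1, 214.4]
orientation: [0.849, 0.528, 0.0, -0.0]
force: [0.7, 0.1, 0.9]
grip_width: 0.2
grip_force: 0.0
```

```bash
python3 plan.py 538.5 53.6 300 63.6; python3 - <<'E'
from station import robot
from h import *
o=[]
for n,(x,y,w,h) in {"top":(245,155,110,110),"side":(300,160,90,90),}.items():
    c=robot.camera(n);np.savez(f"pics/{n}2.npz",**c)
    k=np.zeros((480,640),bool);k[y:y+h,x:x+w]=1;print(n,blobs(red(c["image"])&k,6))
    o.append(cv2.resize(c["image"][y:y+h,x:x+w],(400,400),interpolation=cv2.INTER_CUBIC))
cv2.imwrite("pics/c2.png",np.hstack(o))
E
```

```text
t 4.85 pos [558.5  93.1 214.4] F [0.7 0.1 0.9] 
shift [-44.3  -0.4 -85.6] turn [ 0.    -0.     0.002]
top []
side []
```

View pics/c2.png

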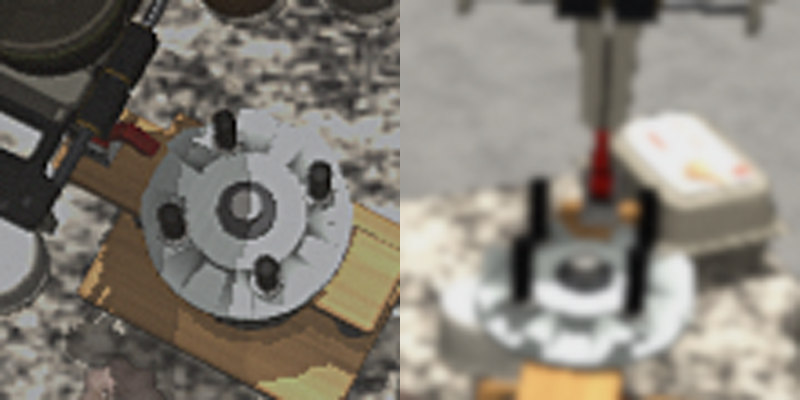

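The left crop shows the red arm lifted, with the tool hiding the ball. The right crop shows the arm upright under the fingertips. I'll lift off and check that it stays.

Call:
send_rows(deltas=[[1,[0,0,-10],[0,0,0]],[1,[0,0,-28],[0,0,0]],[1,[0,0,-50],[0,0,0]],[1,[0,0,-70],[0,0,0]],[1,[0,0,-80],[0,0,0]]])

```text
time: 5.45
ee_pos: [558.8, 91.8, 296.8]
orientation: [0.85, 0.527, 0.001, 0.0]
force: [0.8, 0.2, -0.0]
grip_width: 0.4
grip_force: 0.0
```

```bash
python3 - <<'E'
# press: ctr (514,4.3), y axis 63.6deg
import numpy as np
C=np.array([514,4.3]);a=np.radians(63.6-90)
for nm,ang in(("m",247.5),("n",247.5+90)):
    print(nm,np.degrees(a)+ang-360)
f=lambda q:np.array([np.cos(q),np.sin(q)])
m=f(a+np.radians(247.5));n=f(a+np.radians(337.5))
R=45
for lbl,d in(("start",-17.2-7-8-9),("end",R*np.sin(np.radians(22.5))-7-8)):print(lbl,C+m*44+n*d,d)
E
python3 plan.py 455 4 300 131.1
python3 - <<'E'
from station import robot
from h import *
for n,(x,y,w,h) in {"top":(245,155,110,110),"side":(300,160,90,90)}.items():
    c=robot.camera(n);np.savez(f"pics/{n}3.npz",**c)
    k=np.zeros((480,640),bool);k[y:y+h,x:x+w]=1;print(n,blobs(red(c["image"])&k,6))
C=np.array([514,4.3,0]);u=np.array([.4446,.8957,0])
for n in("top","side"):
    c=np.load(f"pics/{n}3.npz")
    print(n,"exp back",px(c,C+u*128+[0,0,213]),"down",px(c,C+u*82+[0,0,219]))
E
```

```text
m -138.9
n -48.89999999999998
start [453.75935061   6.42230095] -41.2
end [482.30307975 -26.29799008] 2.2207544564290416
t 5.45 pos [558.8  91.8 296.8] F [ 0.8  0.2 -0. ] 
shift [-124.8  -53.9   -3.5] turn [ 0.003 -0.    -1.178]
top [([257.1, 178.6], [255, 177, 5, 5, 14])]
side [([346.5, 183.4], [345, 182, 4, 4, 11])]
top exp back [258.64670062 180.49435068] down [277.35278079 189.37832177]
side exp back [346.05899776 183.94531017] down [344.57371024 190.16464985]
```

Call:
send_rows(deltas=[[1,[-12,-5,0],[0,0,-0.12]],[1,[-32,-14,0],[0,0,-0.26]],[1,[-54,-23,0],[0,0,-0.4]],[1,[-76,-33,0],[0,0,-0.54]],[1,[-98,-43,0],[0,0,-0.68]]])

```text
time: 6.05
ee_pos: [474.9, 23.0, 293.7]
orientation: [0.623, 0.782, -0.001, -0.0]
force: [-0.4, -0.2, -0.0]
grip_width: 0.6
grip_force: 0.0
```

```bash
python3 plan.py 453.8 6.4 290 131.1
```

```text
t 6.05 pos [474.9  23.  293.7] F [-0.4 -0.2 -0. ] 
shift [-11.4 -24.2   3.7] turn [-0.001 -0.    -0.491]
```

Call:
send_rows(deltas=[[1,[-3,-7,0],[0,0,-0.13]],[1,[-7,-14,0],[0,0,-0.27]],[1,[-10,-21,0],[0,0,-0.4]],[1,[-12,-25,0],[0,0,-0.49]],[1,[-12,-25,0],[0,0,-0.49]]])

```text
time: 6.55
ee_pos: [453.5, 5.9, 293.9]
orientation: [0.417, 0.909, -0.0, -0.001]
force: [-0.5, 0.0, 0.2]
grip_width: 0.6
grip_force: 0.0
```

```bash
python3 plan.py 453.8 6.4 198 131.1
```

```text
t 6.55 pos [453.5   5.9 293.9] F [-0.5  0.   0.2] 
shift [ 0.1  0.7 95.9] turn [-0.001 -0.001 -0.007]
```

Call:
send_rows(deltas=[[1,[0,0,14],[0,0,-0.007]],[1,[0,0,36],[0,0,-0.007]],[1,[0,0,60],[0,0,-0.007]],[1,[0,0,82],[0,0,-0.007]],[1,[0,0,95],[0,0,-0.007]]])

```text
time: 7.05
ee_pos: [453.8, 6.5, 197.6]
orientation: [0.415, 0.91, -0.001, -0.001]
force: [-0.2, 0.5, 1.3]
grip_width: 0.2
grip_force: 0.0
```

Call:
send_rows(deltas=[[1,[-3,0,0],[0,0,0]],[1,[-6,0,0],[0,0,0]],[1,[-9,0,0],[0,0,0]],[1,[-12,0,0],[0,0,0]],[1,[-15,0,0],[0,0,0]]])

```text
time: 7.55
ee_pos: [462.1, -4.9, 199.6]
orientation: [0.414, 0.91, -0.001, -0.002]
force: [-6.6, 0.9, -1.1]
grip_width: -0.1
grip_force: 2.5
```

```bash
python3 plan.py 482.3 -26.3 198 131.1
```

```text
t 7.55 pos [462.1  -4.9 199.6] F [-6.6  0.9 -1.1] 
shift [-29.4   1.2   1.5] turn [-0.003 -0.003 -0.001]
```

Call:
send_rows(deltas=[[1,[-3,0,0],[0,0,0]],[1,[-6,0,0],[0,0,0]],[1,[-9,0,0],[0,0,0]],[1,[-12,0,0],[0,0,0]],[1,[-15,0,0],[0,0,0]]])

```text
time: 8.05
ee_pos: [472.7, -16.4, 199.8]
orientation: [0.414, 0.91, -0.0, -0.001]
force: [-5.6, 0.5, 0.4]
grip_width: 0.6
grip_force: 1.9
```

Call:
send_rows(deltas=[[1,[-3,0,0],[0,0,0]],[1,[-6,0,0],[0,0,0]],[1,[-8,0,0],[0,0,0]],[1,[-8,0,0],[0,0,0]]])

```text
time: 8.45
ee_pos: [480.1, -22.4, 199.8]
orientation: [0.414, 0.91, 0.0, 0.001]
force: [-1.8, 0.1, -0.1]
grip_width: 0.5
grip_force: 0.7
```

```bash
python3 plan.py 482.3 -26.3 198 131.1; cat > wheel.py <<'E'
from station import robot
from h import *
import sys
c=robot.camera("top");t0=np.load("pics/top0.npz");np.savez("pics/topw.npz",**c)
C=np.array([514,4.3])
def off(c,z=208,r0=26,r1=64):
    # dark peg bodies -> angle of pegs mod 90
    k=np.zeros((480,640),bool);k[165:260,275:355]=1
    out=[]
    for (ce,st) in blobs((c["image"].max(2)<45)&k,8):
        p=onz(c,*ce,z)[:2]-C;r=np.hypot(*p)
        out.append((round(float(np.degrees(np.arctan2(p[1],p[0]))),1),round(float(r),1),st[4]))
    return out
print("before",off(t0));print("now",off(c))
x,y,w,h=265,165,90,90
cv2.imwrite(sys.argv[1],cv2.resize(c["image"][y:y+h,x:x+w],(540,540),interpolation=cv2.INTER_CUBIC))
E
python3 wheel.py pics/p4.png
```

```text
t 8.45 pos [480.1 -22.4 199.8] F [-1.8  0.1 -0.1] 
shift [-4.4 -0.9  1.8] turn [ 0.001  0.001 -0.001]
before [(17.2, 39.6, 34), (-78.4, 44.4, 34), (115.8, 44.8, 23), (-162.7, 48.9, 23)]
now [(-116.0, 94.2, 8), (-141.0, 127.6, 11)]
```

View pics/p4.png

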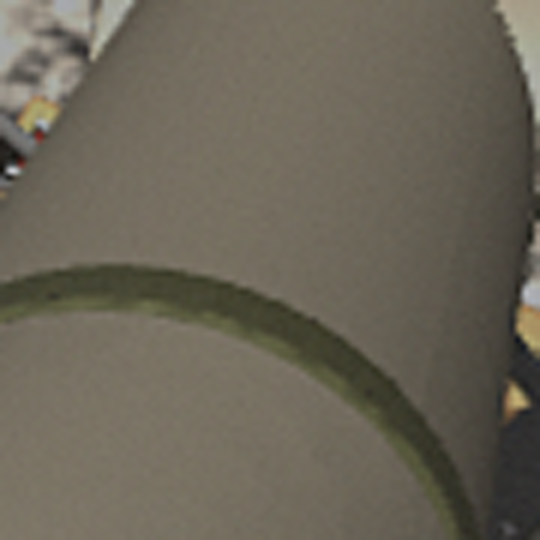

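The top view is blocked by the arm, which fills the crop. I'll use the wrist camera.

```bash
python3 - <<'E'
from station import robot
from h import *
for n in("wrist","side"):
    c=robot.camera(n);np.savez(f"pics/{n}5.npz",**c)
    if n=="wrist":cv2.imwrite("pics/w5.png",c["image"])
    C=np.array([514,4.3]);a=np.radians(-26.4)
    for th in(0,.68,.785):
        print(n,th,[px(c,[*(C+45*np.array([np.cos(q),np.sin(q)])),216]).round(0).tolist() for q in a+th+np.radians([45,135,225,315])])
E
```

```text
wrist 0 [[494.0, 334.0], [457.0, 218.0], [326.0, 269.0], [373.0, 377.0]]
wrist 0.68 [[505.0, 278.0], [390.0, 215.0], [323.0, 326.0], [431.0, 379.0]]
wrist 0.785 [[503.0, 269.0], [380.0, 218.0], [326.0, 335.0], [440.0, 377.0]]
side 0 [[355.0, 202.0], [330.0, 200.0], [327.0, 213.0], [353.0, 215.0]]
side 0.68 [[345.0, 198.0], [324.0, 205.0], [338.0, 216.0], [359.0, 210.0]]
side 0.785 [[343.0, 198.0], [324.0, 206.0], [340.0, 217.0], [359.0, 209.0]]
```

View pics/w5.png

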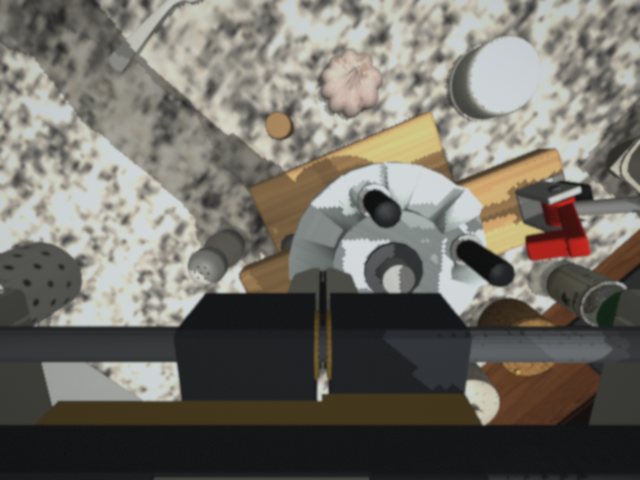

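The wrist view shows peg tops at (386,210) and (499,270), and the screw end at (399,277).

```bash
python3 - <<'E'
from h import *
c=np.load("pics/wrist5.npz");s=np.load("pics/side5.npz")
k=np.zeros((480,640),bool);k[180:290,350:520]=1;print(blobs((c["image"].max(2)<45)&k,30))
S=onz(c,399,277,190)[:2];print("screw",S)
a,b=[onz(c,*p,216)[:2] for p in((387,211),(499,271))]
print(a,b)
A=lambda v:np.degrees(np.arctan2(v[1],v[0]))
for C in(S,np.array([514,4.3])):
    print([A(v-C).round(1) for v in(a,b)],[np.hypot(*(v-C)).round(1) for v in(a,b)])
print("peg-peg dir",A(b-a),"len",np.hypot(*(b-a)), "expected for .785:", -26.4+0)
# for wheel th: peg at 45 minus peg at 135 direction = press x axis + th => dir=-26.4+th
k=np.zeros((480,640),bool);k[190:240,310:375]=1;print("side",blobs((s["image"].max(2)<45)&k,8),blobs((s["image"].max(2)<60)&k,8))
E
```

```text
[([378.2, 206.9], [364, 191, 35, 36, 557]), ([484.0, 262.2], [457, 241, 56, 44, 1217])]
screw [511.60442368   5.83117232]
[473.66592924  28.65369432] [533.27724972  42.57181745]
[np.float64(149.0), np.float64(59.5)] [np.float64(44.3), np.float64(42.7)]
[np.float64(148.9), np.float64(63.3)] [np.float64(47.1), np.float64(42.9)]
peg-peg dir 13.142057192019116 len 61.214570814425926 expected for .785: -26.4
side [([323.4, 193.1], [310, 190, 28, 9, 167]), ([342.7, 191.2], [338, 190, 10, 5, 26]), ([344.7, 205.4], [343, 199, 5, 14, 54]), ([324.0, 214.5], [323, 211, 3, 8, 24]), ([358.9, 215.9], [357, 210, 5, 14, 42]), ([338.0, 223.7], [336, 217, 5, 15, 60])] [([327.5, 193.4], [310, 190, 38, 11, 262]), ([344.6, 205.5], [342, 199, 6, 14, 64]), ([358.9, 216.4], [357, 209, 5, 16, 55]), ([324.3, 214.6], [323, 210, 4, 10, 35]), ([338.1, 224.0], [335, 216, 8, 17, 75]), ([345.5, 222.1], [344, 220, 4, 5, 14])]
```

Call:
send_rows(deltas=[[1,[-1,0,0],[0,0,0]],[1,[-2,0,0],[0,0,0]],[1,[-3,0,0],[0,0,0]],[1,[-3.5,0,0],[0,0,0]],[1,[-3.5,0,0],[0,0,0]]])

```text
time: 9.1
ee_pos: [482.4, -24.4, 199.7]
orientation: [0.414, 0.91, 0.0, 0.0]
force: [-0.5, 4.2, 1.4]
grip_width: 0.3
grip_force: 2.1
```

```bash
python3 plan.py 482.3 -26.3 198 131.1
```

```text
t 9.1 pos [482.4 -24.4 199.7] F [-0.5  4.2  1.4] 
shift [-1.4 -1.3  1.7] turn [0.001 0.    0.   ]
```

Call:
send_rows(deltas=[[1,[4,0,0],[0,0,0]],[1,[12,0,0],[0,0,0]],[1,[18,0,-20],[0,0,0]],[1,[20,0,-60],[0,0,0]],[1,[20,0,-100],[0,0,0]]])

```text
time: 9.6
ee_pos: [467.3, -9.9, 300.2]
orientation: [0.414, 0.91, -0.001, -0.001]
force: [0.1, -0.6, 0.5]
grip_width: 0.9
grip_force: 0.0
```

```bash
cat > wh.py <<'E'
from station import robot
from h import *
import sys
n=sys.argv[1];c=robot.camera(n);np.savez(f"pics/{n}w.npz",**c)
C=np.array([514,4.3,0])
print("screw px",px(c,C+[0,0,190]))
k=np.zeros((480,640),np.uint8);cv2.circle(k,tuple(int(x) for x in px(c,C+[0,0,216])),int(np.hypot(*(px(c,C+[60,0,216])-px(c,C+[0,0,216])))),1,-1)
for ce,st in blobs((c["image"].max(2)<50)&(k>0),20):print(ce,st)
cv2.imwrite(f"pics/{n}w.png",c["image"])
E
python3 plan.py 500 -20 420 62;python3 wh.py wrist
```

```text
t 9.6 pos [467.3  -9.9 300.2] F [ 0.1 -0.6  0.5] 
shift [ -29.    17.7 -119.9] turn [-2.000e-03  1.000e-03  1.206e+00]
screw px [374.72602731 255.60252324]
[358.0, 209.4] [348, 199, 20, 21, 279]
[425.6, 238.5] [413, 227, 27, 24, 346]
[323.1, 280.9] [319, 262, 13, 50, 278]
[381.5, 311.1] [330, 288, 112, 49, 3835]
```

Call:
send_rows(deltas=[[1,[-5,3,-20],[0,0,0.12]],[1,[-10,6,-45],[0,0,0.26]],[1,[-16,10,-70],[0,0,0.4]],[1,[-22,14,-95],[0,0,0.54]],[1,[-29,18,-120],[0,0,0.68]]])

```text
time: 10.15
ee_pos: [500.9, -20.0, 420.3]
orientation: [0.696, 0.718, -0.0, 0.0]
force: [0.9, 0.2, -0.1]
grip_width: 0.5
grip_force: 0.0
```

Call:
send_rows(deltas=[[1,[0,0,0],[0,0,0.14]],[1,[0,0,0],[0,0,0.28]],[1,[0,0,0],[0,0,0.42]],[1,[0,0,0],[0,0,0.526]],[1,[0,0,0],[0,0,0.526]]])

```text
time: 10.65
ee_pos: [500.8, -19.9, 419.1]
orientation: [0.858, 0.514, -0.0, 0.0]
force: [-0.1, -0.0, 0.1]
grip_width: 0.7
grip_force: 0.0
```

```bash
python3 plan.py 500 -20 420 62;python3 wh.py wrist
```

```text
t 10.65 pos [500.8 -19.9 419.1] F [-0.1 -0.   0.1] 
shift [-0.5 -0.6 -0.9] turn [-0.     0.    -0.002]
screw px [322.82529009 184.34279339]
[360.7, 185.1] [356, 179, 12, 12, 75]
[284.0, 185.6] [278, 180, 12, 12, 79]
[323.0, 223.4] [319, 216, 9, 16, 130]
```

View pics/wristw.png

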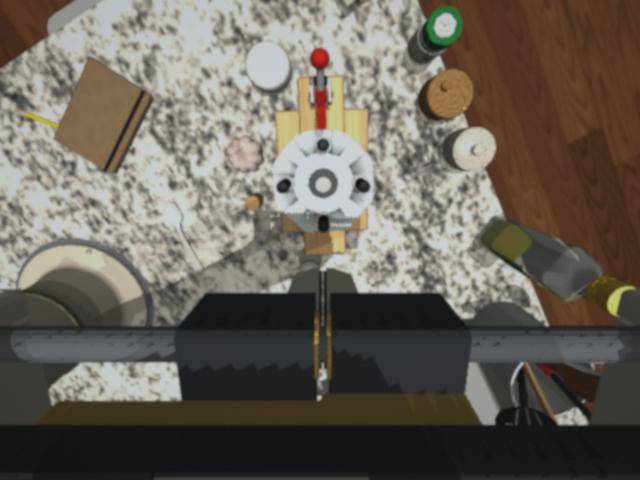

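The wrist view shows pegs at (284,186), (361,185), (323,145) and (323,223), in line with the beam axes. The ball is thrown back at (320,58). I'll work out the wheel angle.

```bash
python3 - <<'E'
from h import *
A=lambda v:np.degrees(np.arctan2(v[1],v[0]))
c=np.load("pics/wristw.npz");c1=np.load("pics/w1.npz")
d=lambda c,p,q:A(onz(c,*q,208)[:2]-onz(c,*p,208)[:2])
print("now",d(c,(284,185.6),(360.7,185.1)), d(c,(323,223.4),(323,145))-90)
print("w1", d(c1,(293.9,158.5),(349.9,158)),d(c1,(294.9,213.5),(348.9,213.2)),d(c1,(294.9,213.5),(293.9,158.5))-90,d(c1,(348.9,213.2),(349.9,158))-90)
im=c["image"];hsv=cv2.cvtColor(im,cv2.COLOR_BGR2HSV);w=(hsv[...,0]>12)&(hsv[...,0]<28)&(hsv[...,1]>90)
for cc,z in((c,150),):
    e=[]
    for v in(86,92,100,240,246):
        u=np.where(w[v,285:360])[0]+285;e.append(((onz(c,u.min()-.5,v,z)+onz(c,u.max()+.5,v,z))/2)[:2])
    print("beam mid dir",A(e[0]-e[-1]),A(e[1]-e[-2]),"line x at y=4.3",e[0],e[-1])
S=onz(c,323,185,190);print("screw",S)
B=onz(c,320,58,213);print("ball back",B,A(B[:2]-S[:2]))
E
python3 plan.py 583 143 300 63.6
```

```text
now -27.75267145409467 -28.09639767102756
w1 -27.573939239873223 -27.74746883719266 -28.241551815135388 -27.940068558199947
beam mid dir 63.534814585870365 63.459893543747434 line x at y=4.3 [564.57743258 104.79113488] [475.71330252 -73.71428   ]
screw [513.82075047   3.53225096 190.        ]
ball back [571.91926308 118.82312059 213.        ] 63.255100288581225
t 10.7 pos [500.8 -19.8 419.2] F [-0.  -0.4 -0.5] 
shift [182.4  -3.5 119.2] turn [-0.     0.    -0.026]
```

Call:
send_rows(deltas=[[1,[20,0,6],[0,0,-0.01]],[1,[55,-1,18],[0,0,-0.02]],[1,[95,-2,40],[0,0,-0.026]],[1,[135,-3,70],[0,0,-0.026]],[1,[165,-4,100],[0,0,-0.026]]])

```text
time: 11.2
ee_pos: [576.1, 131.6, 317.7]
orientation: [0.849, 0.528, 0.0, -0.0]
force: [-0.3, -0.6, 0.4]
grip_width: 0.3
grip_force: 0.0
```

Call:
send_rows(deltas=[[1,[12,0,12],[0,0,0]],[1,[18,0,19],[0,0,0]],[1,[18,0,19],[0,0,0]]])

```text
time: 11.5
ee_pos: [583.1, 143.6, 300.1]
orientation: [0.85, 0.526, -0.001, 0.0]
force: [0.0, -0.6, -0.6]
grip_width: 0.6
grip_force: 0.0
```

```bash
python3 plan.py 583 143 210 63.6
```

```text
t 11.5 pos [583.1 143.6 300.1] F [ 0.  -0.6 -0.6] 
shift [-0.5  0.2 90.1] turn [-0.     0.001 -0.001]
```

Call:
send_rows(deltas=[[1,[0,0,12],[0,0,0]],[1,[0,0,34],[0,0,0]],[1,[0,0,58],[0,0,0]],[1,[0,0,80],[0,0,0]],[1,[0,0,90],[0,0,0]]])

```text
time: 12.0
ee_pos: [582.5, 142.4, 209.7]
orientation: [0.851, 0.525, -0.0, -0.0]
force: [0.4, 1.4, -1.0]
grip_width: 0.3
grip_force: 0.0
```

Call:
send_rows(deltas=[[1,[-4,0,0],[0,0,0]],[1,[-9,0,0],[0,0,0]],[1,[-14,0,0],[0,0,0]],[1,[-19,0,0],[0,0,0]],[1,[-24,0,0],[0,0,0]]])

```text
time: 12.5
ee_pos: [572.4, 121.8, 211.2]
orientation: [0.851, 0.526, 0.0, 0.0]
force: [0.8, 0.2, 0.5]
grip_width: 0.3
grip_force: 0.2
```

Call:
send_rows(deltas=[[1,[-5,0,0],[0,0,0]],[1,[-10,0,0],[0,0,0]],[1,[-15,0,0],[0,0,0]],[1,[-20,0,0],[0,0,0]],[1,[-24,0,0],[0,0,0]]])

```text
time: 13.0
ee_pos: [561.4, 100.3, 210.5]
orientation: [0.851, 0.526, -0.0, 0.0]
force: [-0.4, -0.1, 0.8]
grip_width: 0.5
grip_force: 0.0
```

```bash
python3 plan.py 559.4 95.7 210 63.6;python3 - <<'E'
from station import robot
from h import *
for n in("top","side"):
    c=robot.camera(n);x,y,w,h={"top":(245,155,110,110),"side":(300,160,90,90)}[n]
    k=np.zeros((480,640),bool);k[y:y+h,x:x+w]=1;print(n,blobs(red(c["image"])&k,4))
E
```

```text
t 13.0 pos [561.4 100.3 210.5] F [-0.4 -0.1  0.8] 
shift [-5.1  0.2  0.5] turn [-0.     0.    -0.002]
top []
side []
```

Call:
send_rows(deltas=[[1,[6,0,0],[0,0,0]],[1,[20,0,-5],[0,0,0]],[1,[35,0,-30],[0,0,0]],[1,[40,0,-65],[0,0,0]],[1,[40,0,-100],[0,0,0]]])

```text
time: 13.6
ee_pos: [580.1, 139.2, 311.6]
orientation: [0.85, 0.527, -0.0, 0.0]
force: [0.2, -0.1, -0.2]
grip_width: 0.6
grip_force: 0.0
```

```bash
python3 plan.py 500 -20 420 62;python3 - <<'E'
from station import robot
from h import *
C=np.array([514,4.3,0]);u=np.array([.4446,.8957,0])
for n in("top","side"):
    c=robot.camera(n);x,y,w,h={"top":(245,155,110,110),"side":(300,160,90,90)}[n]
    k=np.zeros((480,640),bool);k[y:y+h,x:x+w]=1;print(n,blobs(red(c["image"])&k,4))
c0=np.load("pics/side0.npz");k=np.zeros((480,640),bool);k[160:250,300:390]=1;print("side0",blobs(red(c0["image"])&k,4))
E
```

```text
t 13.6 pos [580.1 139.2 311.6] F [ 0.2 -0.1 -0.2] 
shift [-178.3   -1.  -108.3] turn [-0.     0.001  0.028]
top [([288.9, 199.4], [288, 197, 3, 5, 7])]
side [([345.3, 189.2], [343, 188, 5, 4, 13])]
side0 [([345.1, 189.6], [343, 188, 5, 4, 17]), ([343.7, 206.8], [342, 204, 5, 7, 26])]
```

Call:
send_rows(deltas=[[1,[-20,0,-20],[0,0,0.028]],[1,[-55,0,-45],[0,0,0.028]],[1,[-95,0,-70],[0,0,0.028]],[1,[-135,-1,-90],[0,0,0.028]],[1,[-165,-1,-108],[0,0,0.028]]])

```text
time: 14.2
ee_pos: [504.3, -11.9, 419.6]
orientation: [0.858, 0.514, 0.0, 0.0]
force: [1.4, -0.3, 0.1]
grip_width: -0.0
grip_force: 0.0
```

Call:
send_rows(deltas=[[1,[-10,0,0],[0,0,0]],[1,[-13,0,0],[0,0,0]],[1,[-13,0,0],[0,0,0]],[1,[-13,0,0],[0,0,0]]])

```text
time: 14.6
ee_pos: [499.3, -20.2, 417.5]
orientation: [0.857, 0.515, -0.001, -0.0]
force: [0.7, 0.4, -0.3]
grip_width: 0.6
grip_force: 0.0
```

```bash
python3 plan.py 502 -19 419.3 62;python3 wh.py wrist; python3 - <<'E'
from h import *
k=np.zeros((480,640),bool);k[40:150,290:350]=1
cs=[np.load(f"pics/{n}.npz") for n in("w1","wristw")]
for c in cs:print(blobs(red(c["image"])&k,8), px(c,[514,4.3,190]))
o=[cv2.resize(c["image"][60:260,240:400],(400,500),interpolation=cv2.INTER_CUBIC) for c in cs]
cv2.imwrite("pics/cmp.png",np.hstack(o))
E
```

```text
t 14.6 pos [499.3 -20.2 417.5] F [ 0.7  0.4 -0.3] 
shift [ 2.4  1.8 -1.8] turn [-0.001  0.001 -0.   ]
screw px [324.11583727 183.44526497]
[285.1, 184.8] [279, 179, 12, 12, 77]
[362.4, 184.2] [357, 179, 13, 11, 80]
[324.2, 222.5] [320, 215, 10, 16, 133]
[([319.7, 104.5], [311, 88, 18, 29, 314]), ([320.4, 129.4], [317, 119, 7, 23, 130])] [322.08575518 185.15213509]
[([321.9, 101.6], [314, 85, 17, 30, 328]), ([322.4, 126.5], [319, 117, 7, 22, 124])] [324.11583727 183.44526497]
```

View pics/cmp.png

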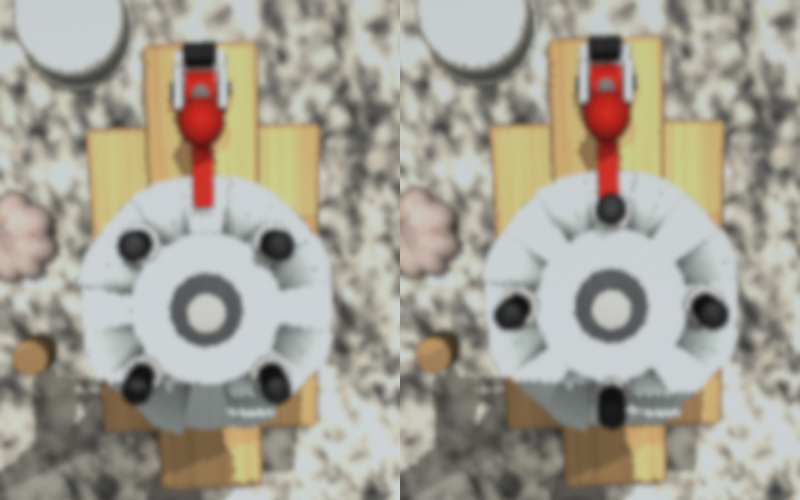

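The left panel is before and the right is now. The wheel has turned one notch and the pawl is down over the notch. I'll compare the arm's height profile with the start to confirm it is fully home.

```bash
python3 - <<'E'
from h import *
C=np.array([514,4.3,0]);u=np.array([.4446,.8957,0])
k=np.zeros((480,640),bool);k[80:150,290:350]=1
for n in("w1","wristw"):
    c=np.load(f"pics/{n}.npz");v,h=np.where(red(c["image"])&k)
    P=np.array([pt(c,a,b) for a,b in zip(h,v)]);y=(P-C)@u
    g=(P[:,2]<195)&(P[:,2]>160);b=P[:,2]>205
    print(n,"ball",onz(c,*{"w1":(319.7,107.5),"wristw":(321.9,104.7)}[n],219)[:2],P[b].mean(0).round(1),b.sum())
    for lo in range(56,100,6):
        m=g&(y>=lo)&(y<lo+6)
        if m.any():print("  y",lo,"z",np.median(P[m,2]).round(1),m.sum())
E
```

```text
w1 ball [550.5095329   77.83346893] [550.2  77.  225.8] 249
  y 56 z 181.9 32
  y 62 z 181.8 32
  y 68 z 181.7 37
  y 92 z 181.8 13
  y 98 z 182.5 31
wristw ball [550.51036533  78.17312976] [549.9  76.8 225.6] 253
  y 56 z 181.5 33
  y 62 z 182.1 31
  y 68 z 181.7 39
  y 92 z 182.1 10
  y 98 z 182.4 39
```

The arm's height profile and the ball position match the start to within 0.5 mm, so the pawl is fully home. I'm handing in.

```bash
python3 -c "
from station import robot
print(robot.sign_off())"
```

```text
the job is handed in; nothing more can be done
None
```

The press is eased by one notch (the wheel turned back 45°, within the cameras' accuracy), with the pawl back down fully home in the next notch; handed in at about 15 s, with the garlic, cork, shaker, ramekin and mug left alone.

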